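Take the strainer out of the filter pot

TASK

The strainer of the filter pot is due for cleaning: squeeze the collar's two tabs together and turn the collar anticlockwise to its stop, then work the tight strainer out by its fin, rocking it well over away from you, then towards you, and so on several times while you pull it straight up. Lay it on its side in the drip tray and let go, pick it up again as it lies, and leave it lying level in both notches of the drying rack, its fin end sticking out past the wider notch. Leave the collar open and do not shove the hose union or the tools lying on the bench.

Things in the scene. Friction and masses are not known exactly. Their poses are not given: they have to be found in the camera images.
- filter_pot: cast aluminium filter pot screwed down, round, 67 mm wide, rim 91 mm, notched skirt 96 mm up, on a 116 x 106 mm plate; a brass hose stub to each side (its y axis, 74 mm long each, 48 mm up). Origin: centre of its underside, on the bore axis; z up. Two sprung shoes 85 mm up, on the -x and +x sides, grip the strainer: it rocks along this x axis only, which points away from the robot
- collar (a joint): black locking collar on the pot, turns about the bore axis: 0 locked, 1.06 rad (its stop, where the tabs click out again) open; grows anticlockwise seen from above. The tabs' teeth block it until both tabs are squeezed in 3.5 mm each (8 N each), and must stay squeezed while it turns; turning then takes 0.1 N m
- tab_a_grip (a point): centre of one of the collar's two upright tabs (plate 4 mm thick, 18 wide, 28 tall, from 98 to 126 mm above the bench), 31 mm from the bore axis; the point's x axis points radially outward. Over the two tabs 66 mm, squeezed 59 mm. They stand 0.52 rad anticlockwise of the pot's x axis while locked, along its y axis when open; between them the fin reaches 148 mm up
- tab_b_grip (a point): the same point of the opposite tab, half a turn round
- strainer_fin (a point): middle of the upright grip fin of the loose strainer (grey plug, 132 mm long, 0.16 kg). Fin: 10 mm thick (strainer x), 30 wide (y), 50 tall (z); the point is 114 mm above the toe and 18 mm below the fin's top. z runs from toe to fin. In the pot: axes as the pot's, point 130 mm up. A straight pull takes some 40 N; rocked 0.12 rad each way (20 N sideways) it climbs up to 4 mm a swing and is free 15 mm up
- strainer_barrel (a point): point on the strainer's axis to take it by when it lies down: middle of its round steel barrel (22 mm across, 56 long), 34 mm from the toe, 80 mm from the fin point. Above the barrel follow the grey land (30 mm across, 20 long) and a flange (6 mm, 32 across, with ears to 45). Lying, it is 12 to 18 mm above what it lies on. Let go leaning over by 0.5 rad or more, toe on the tray, it tips onto its side. In the pot the toe is 16 mm up
- tray_floor (a point): middle of the floor, 2 mm above the bench, of the shallow steel drip tray, 200 (x) x 170 (y) mm over all, rim 12 mm high; fixed
- rack_seat (a point): drying rack, fixed: two upright aluminium plates (4 mm thick, 76 wide, 76 mm tall) with V notches, at -32 mm (deeper notch, for the land) and +24 mm (for the toe) along its x axis. The point is where the barrel point belongs: on the axis of the lying strainer, 60 mm above the bench, toe towards +x, fin end sticking out over the -x plate. Between the plates 52 mm are free for the fingers
- rack: the same drying rack; origin at the centre of its underside, axes as the seat's
- drip_tray: the same drip tray; origin at the centre of its underside
- strainer: the same strainer; origin under its toe, z towards the fin
- union: brass hose union, 31 x 27 x 40 mm, loose on the bench; leave it. Origin under its centre
- spanner: steel combination spanner, 141 mm long, loose on the bench; leave it
- driver: screwdriver, 203 mm long, loose on the bench; leave it
Things that resemble listed ones, but are neither listed nor needed, are in the scene too. Of the things like the strainer, leave any that is blue, red or yellow; of the rest the larger one is meant.

How it is judged (in metres and radians):
On the way, in this order (a step that is already met when the one before it is completed fails the run):
1. the collar is turned open (value of joint collar above 0.95 rad), for 0.1 s.
2. the strainer, still in the pot's throat, is rocked over away from the robot (the pot's +x side) (angle between strainer_fin's own z axis and vertical above 0.06 rad and x of strainer_fin in the frame of filter_pot above 0.002 m and z of strainer_fin in the frame of filter_pot below 0.142 m and horizontal distance between strainer_fin and filter_pot below 0.025 m), for 0.03 s.
3. the strainer, still in the pot's throat, is rocked over towards the robot (the pot's -x side) (angle between strainer_fin's own z axis and vertical above 0.06 rad and x of strainer_fin in the frame of filter_pot below -0.002 m and z of strainer_fin in the frame of filter_pot below 0.142 m and horizontal distance between strainer_fin and filter_pot below 0.025 m), for 0.03 s.
4. the strainer lies on its side in the drip tray, let go and at rest (angle between strainer_fin's own z axis and vertical above 1.25 rad and x of strainer_barrel in the frame of drip_tray between -0.1 and 0.1 m and y of strainer_barrel in the frame of drip_tray between -0.085 and 0.085 m and height (world z) of strainer_barrel below 0.03 m and linear speed of strainer below 0.02 m/s and angular speed of strainer below 0.2 rad/s and contact force between strainer and the fingers below 0.2 N), for 0.2 s.
5. it is picked up again as it lies (angle between strainer_fin's own z axis and vertical above 1.1 rad and height (world z) of strainer_barrel above 0.06 m and contact force between strainer and the fingers above 0.5 N), for 0.1 s.
At the end, for the whole second after the job is handed in: The strainer lies level in both notches of the rack (barrel centre within 12 mm along, 6 mm across and 6 mm in height of its seat, axis within 0.12 rad of the rack's), fin end on the rack's -x side, released and at rest; the collar is still turned open (over 0.95 rad) (angle between strainer_fin's own z axis and vertical above 1.25 rad and x of strainer_barrel in the frame of rack_seat between -0.012 and 0.012 m and y of strainer_barrel in the frame of rack_seat between -0.006 and 0.006 m and z of strainer_barrel in the frame of rack_seat between -0.006 and 0.006 m and x of strainer_fin in the frame of rack_seat below -0.05 m and angle between the z axis of strainer and the x axis of rack, either way round below 0.12 rad and value of joint collar above 0.95 rad and linear speed of strainer below 0.02 m/s and angular speed of strainer below 0.2 rad/s and contact force between strainer and the fingers below 0.2 N); the robot touches nothing.
It fails at once if the brass hose union on the bench is shoved more than 20 mm (distance of union from where it was at the start of the episode above 0.02 m).
It fails at once if the spanner on the bench is shoved more than 20 mm (distance of spanner from where it was at the start of the episode above 0.02 m).
It fails at once if the screwdriver on the bench is shoved more than 20 mm (distance of driver from where it was at the start of the episode above 0.02 m).
It fails at once if the strainer is wrenched over while it is still in the pot (angle between strainer_fin's own z axis and vertical above 0.3 rad and horizontal distance between strainer_fin and filter_pot below 0.06 m and height (world z) of strainer_fin below 0.18 m).
It also fails if it takes over 72 s, if anything falls off the work surface, if the arm or the gripper's body presses on something with over 40 N, if the wrist force passes 120 N, or if a joint passes its speed limit or range.

ROBOT

A 6-joint arm with a two-finger parallel gripper is mounted at the origin on a cart in front of the work surface, level with it; the furniture and walls round the work are solid. World frame = base frame: x ahead of the robot, y to its left, z up, the work surface at z = 0. Lengths are in m, angles in degrees, forces in N, time in s.
With the tool pointing down it reaches from about 0.35 to 0.875 m from the base axis. Payload 4.2 kg.
Tool frame: the origin (TCP) lies at the very end of the fingers, on their centre line; the grasp point (between the pads) lies 19 mm behind it; z points along the fingers, y is the line along which they close (so a half turn about z gives the same grasp; the last joint's range is limited). The gripper opens to 87 mm and grips with 3 to 60 N. Pads are 19 mm wide; open, the fingers measure 117 mm over their backs; the gripper's body (75 mm by 190 mm) begins 51 mm behind the grasp point.
Start: joints at [81.222, 22.042, 0.453, 0, -68.411, -14.817], TCP at [0.25, 0.573, 0.223] pointing down, gripper open.
Joint ranges: [-179.83, 179.83], [-69.29, 118.12], [-61.27, 80.66], [-181.25, 117.63], [-171.15, -9.14], [-177.46, 177.46]. Speed limits (degrees/s): [159.86, 159.86, 180, 180, 180, 180].

INTERFACE

Orientations are given as a 3x3 rotation matrix whose columns are the frame's x, y, z axes.
In Python, from station import sense, cams, r gives the robot as it stands. The module is installed in compiled form; this text tells all that it offers.
- The arm moves only by the tool step_arm, never from a script. Its argument "targets" is text: rows parted by semicolons, each of 4 numbers parted by spaces: the shift along the tool's x, y, z in cm, then the turn about the tool's z in degrees. In form: x y z turn; .... A call has 1 to 12 rows; each row shifts and turns the commanded pose from where the row before left it, along the tool's axes as they then stand; what a row does not reach is not made up. A row lasts 1/12 s, in which the tool goes at most 41.7 mm and 7.16 degrees, less where a joint would pass 70% of its speed; a pose out of reach is approached as far as the arm can. A call with a gripper value outside its range is refused whole. "claw" is the finger opening in cm, from 0 to 8.7, set as the call begins (left out, the last holds). The fingers move at their own pace and stop on an object; the grip force is fixed at half the most. Time passes only in rows, so rows that do not move let the fingers close. It gives the time, the measured TCP pose, the force, the opening and the grip force at its end, in the units of the state.
- sense(): the state, without advancing time (a new reading comes with each control period).
- cams.capture(name): name is "scene" or "top" or "wrist"; returns a dict with "frame" (420x560x3 uint8, blue, green, red), "vertical_fov" (degrees; the focal length in pixels is half the picture's height over the tangent of half this angle, whatever the lens; pixels are square), "cx", "cy" (the principal point, pixels), "eye" and "rotation" of the camera in the world; the wrist camera has in their place "tool_from_camera" (4x4, takes a point from camera to tool coordinates, whose origin is the TCP and whose axes are the flange's). Camera axes: x right, y down, z forward; pixel columns grow to the right and rows downward; lengths in m; the calibration is good to about 2 mm. A picture is of the moment at which its call begins: read the wrist's pose just before it. There is no depth.
- r.finish_job(): hands the job in; it is judged then, once.
The state is a dict: "time_s": time; "joints": joint angles; "joint_velocities": joint speeds; "effort": joint torques, N m; "tcp_pos": TCP position; "ee_rot": TCP orientation; "wrist_force": force on the tool from outside, world axes, zero at the start; "moment": the same for the moment, N m; "gripper_width": opening from 0.0 (shut) to 1.0 (fully open); "gripper_force": force on a finger pad.
Only numpy, scipy, OpenCV 4.12 (cv2) and the standard library are available. Lean on these libraries where they do the work, as an engineer would, in place of code of your own. Each camera call takes 0.05 s, during which the arm holds its last target. There are 200 camera calls.

## Working session

There is one attempt and no reset: what is moved stays moved. The work goes in short steps, Python scripts to look and compute and a tool call to move; the robot and the scene stay as the last step left them, time stands still between calls to the robot, and variables do not carry over. Pictures are saved under pics/ and viewed, at most 10 in all, crops included, and the job is handed in when it is done.

Besides the shell and the picture viewer there is one more tool, called after "Request:" by a JSON object that holds its "api" and its "payload", one argument or row to a line. step_arm: Moves the arm, as the interface text tells. Its arguments: {"type":"object","properties":{"targets":{"type":"string"},"claw":{"type":"number"}},"required":["targets"]}

```bash
mkdir -p pics
python3 - <<'E'
from station import sense,cams,r
import cv2,numpy as np
s=sense();print(s)
for n in("top","scene"):
    c=cams.capture(n);cv2.imwrite(f"pics/{n}0.png",c["frame"])
    print(n,{k:v for k,v in c.items() if k!="frame"})
E
```

```text
{'time_s': 0.0, 'joints': array([ 8.12221659e+01,  2.20915728e+01,  3.81030288e-01, -3.03634077e-02,
       -6.84120798e+01, -1.48167086e+01]), 'joint_velocities': array([-0.03958985,  0.04477801, -0.03324373, -0.07996668, -0.09371796,
        0.08646445]), 'effort': array([ 1.41386750e-03, -3.90666926e+01,  1.87402171e+01,  4.21988100e+00,
        1.10077046e-02, -1.85980939e-04]), 'tcp_pos': array([0.24989732, 0.57221115, 0.22145605]), 'ee_rot': array([[ 9.16322615e-01, -4.00440012e-01, -8.13585322e-04],
       [-4.00440832e-01, -9.16320347e-01, -2.03984832e-03],
       [ 7.13321013e-05,  2.19495193e-03, -9.99997589e-01]]), 'wrist_force': array([ 0.01636751, -0.21055316,  0.6226475 ]), 'moment': array([ 0.01938642,  0.0436607 , -0.04351969]), 'gripper_force': 0.0, 'gripper_width': 0.9988637789746079}
top {'vertical_fov': 50.264926499698646, 'cx': 287.1010981472255, 'cy': 206.2234777944854, 'eye': array([ 0.40702158, -0.02523126,  1.46174261]), 'rotation': array([[ 1.84792216e-02, -9.95810797e-01,  8.95509658e-02],
       [-9.99827474e-01, -1.85734992e-02, -2.19513227e-04],
       [ 1.88186843e-03, -8.95314595e-02, -9.95982217e-01]])}
scene {'vertical_fov': 45.53542260650474, 'cx': 280.12309441655106, 'cy': 203.91127549724388, 'eye': array([-0.16866646, -0.70134842,  0.83364214]), 'rotation': array([[ 0.68329971, -0.43678459,  0.58508181],
       [-0.72993903, -0.38994714,  0.56136462],
       [-0.01704444, -0.81065434, -0.58527689]])}
```

View pics/top0.png

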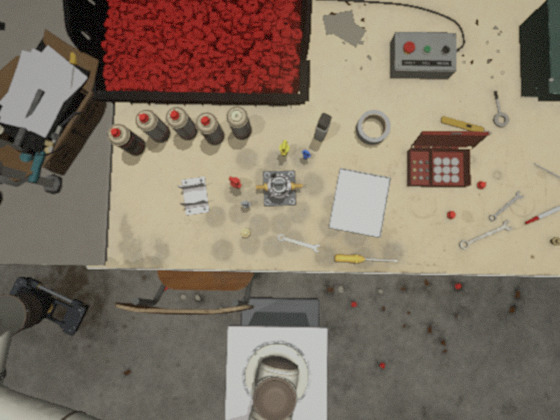

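View pics/scene0.png

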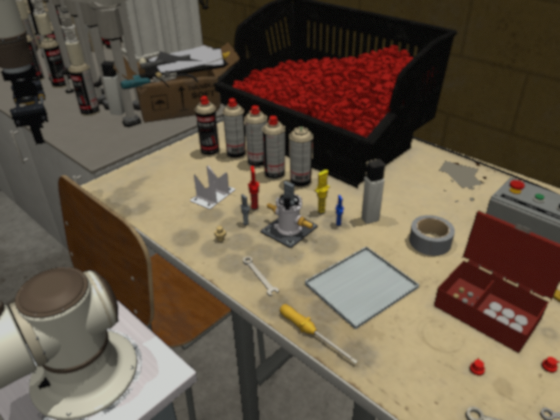

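The top view shows the pot at about (280,187), the tray at (360,203), the rack at (195,197), the spanner at (298,242), the driver at (365,259) and the union at (246,232). The scene view shows the pot at (288,215), the rack at (212,187) and the tray at (362,285). Next I'll do coarse localisation.

```bash
cat > h.py <<'E'
import numpy as np,cv2
from station import sense,cams,r
def cap(n):
    s=sense();c=cams.capture(n);f=c["frame"];c["f"]=f.shape[0]/2/np.tan(np.radians(c["vertical_fov"]/2))
    if n=="wrist":
        T=np.asarray(c["tool_from_camera"]);R=np.asarray(s["ee_rot"])
        c["rotation"]=R@T[:3,:3];c["eye"]=np.asarray(s["tcp_pos"])+R@T[:3,3]
    return c
def plane(c,uv,z):
    uv=np.atleast_2d(np.asarray(uv,float))
    d=np.c_[(uv[:,0]-c["cx"])/c["f"],(uv[:,1]-c["cy"])/c["f"],np.ones(len(uv))]@np.asarray(c["rotation"]).T
    return c["eye"]+d*((z-c["eye"][2])/d[:,2])[:,None]
def proj(c,P):
    q=(np.atleast_2d(P)-c["eye"])@np.asarray(c["rotation"])
    return np.c_[c["cx"]+c["f"]*q[:,0]/q[:,2],c["cy"]+c["f"]*q[:,1]/q[:,2]]
def crop(f,u0,v0,u1,v1,k,name): cv2.imwrite(name,cv2.resize(f[v0:v1,u0:u1],None,fx=k,fy=k,interpolation=cv2.INTER_CUBIC))
E
python3 - <<'E'
from h import *
c=cap("top")
for n,uv,z in[("pot",(280,187),.1),("tray",(360,203),0),("rack",(195,197),.05),("union",(246,232),.02),("spanL",(281,237),0),("spanR",(318,247),0),("drvL",(336,259),0),("drvR",(397,261),0),("small",(245,206),.05)]:
    print(n,plane(c,uv,z)[0].round(3))
crop(c["frame"],170,130,400,270,3,"pics/top1.png")
print(cams.capture("wrist")["tool_from_camera"])
E
```

```text
pot [ 0.588 -0.003  0.1  ]
tray [ 0.554 -0.265  0.   ]
rack [0.558 0.267 0.05 ]
union [0.451 0.105 0.02 ]
spanL [ 0.437 -0.008  0.   ]
spanR [ 0.407 -0.128  0.   ]
drvL [ 0.369 -0.187  0.   ]
drvR [ 0.367 -0.385  0.   ]
small [0.532 0.108 0.05 ]
[[ 5.65248819e-04 -9.55097196e-01 -2.96292132e-01  8.21182305e-02]
 [ 9.99999275e-01  8.54852246e-04 -8.47874603e-04 -1.06567877e-03]
 [ 1.06308865e-03 -2.96291438e-01  9.55096987e-01 -1.61974046e-01]
 [ 0.00000000e+00  0.00000000e+00  0.00000000e+00  1.00000000e+00]]
```

View pics/top1.png

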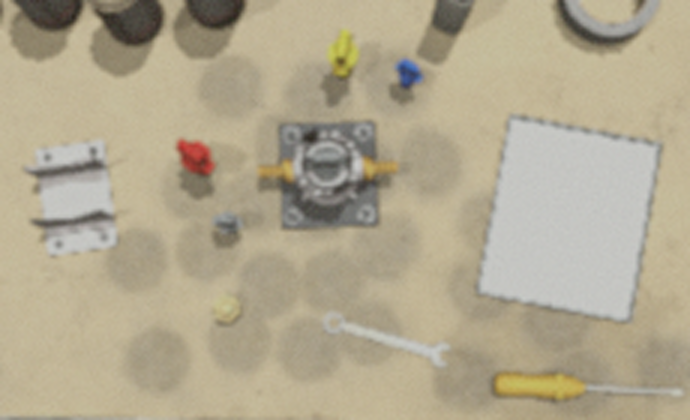

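The crop shows the pot at about (328,172) with its brass stubs left and right, and the rack plates at (65,168) and (68,218). The tray corners are near (511,117), (660,143), (631,320) and (480,293). The red, yellow and blue decoys and a small grey strainer at (228,225) stand clear of these. I'll move the wrist over the pot.

Request:
{"api": "step_arm", "payload": {
  "targets": "3.17 2.3 -0.4 0;3.17 2.3 -0.4 0;3.17 2.3 -0.4 0;3.17 2.3 -0.4 0;3.17 2.3 -0.4 0;3.17 2.3 -0.4 0;3.17 2.3 -0.4 0;3.17 2.3 -0.4 0;3.17 2.3 -0.4 0;3.17 2.3 -0.4 0;3.17 2.3 -0.4 0;3.17 2.3 -0.4 0"
}}

```text
time_s: 1.2
tcp_pos: [0.4887, 0.1657, 0.2709]
ee_rot: [[0.917, -0.4, 0.0], [-0.4, -0.917, 0.0], [0.0, -0.0, -1.0]]
wrist_force: [0.6, 0.7, -0.7]
gripper_width: 0.997
gripper_force: 0.0
```

Request:
{"api": "step_arm", "payload": {
  "targets": "3.17 2.3 0 0;3.17 2.3 0 0;3.17 2.3 0 0;3.17 2.3 0 0;0 0 0 7;0 0 0 7;0 0 0 7;0 0 0 7;0 0 0 7;0 0 0 0;0 0 0 0;0 0 0 0"
}}

```text
time_s: 2.2
tcp_pos: [0.5675, 0.0325, 0.2705]
ee_rot: [[0.523, -0.852, -0.0], [-0.852, -0.523, -0.0], [-0.0, 0.0, -1.0]]
wrist_force: [0.3, 1.0, -0.1]
gripper_width: 0.995
gripper_force: 0.0
```

Run:
```python
from h import *
import pickle
s=sense();print(s["tcp_pos"],s["ee_rot"].round(3),s["joints"].round(1),s["time_s"])
c=cap("wrist");cv2.imwrite("pics/w1.png",c["frame"]);pickle.dump(c,open("w1.pkl","wb"))
```

```text
[0.56754248 0.0325278  0.27045589] [[ 0.523 -0.852 -0.   ]
 [-0.852 -0.523 -0.   ]
 [-0.     0.    -1.   ]] [ 19.6  14.8  -3.1  -0.  -72.1  12. ] 2.2
```

View pics/w1.png

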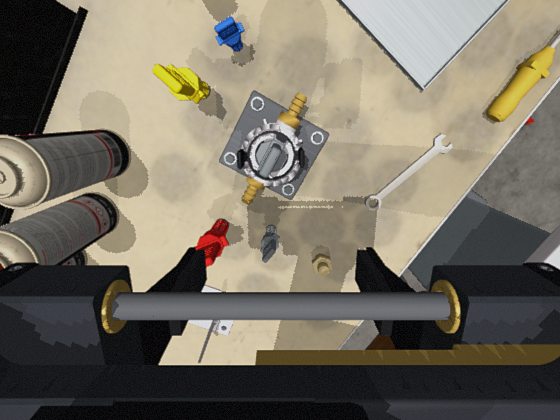

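The wrist view shows the pot at about (273,155), with plate corners near (255,90), (328,130), (295,200) and (220,160). The brass stub ends are at (300,97) and (246,203), and the black tabs at about (240,158) and (300,157). I'll measure the pot by masks and check it in a crop.

Run:
```python
from h import *
import pickle
c=pickle.load(open("w1.pkl","rb"));f=c["frame"]
hsv=cv2.cvtColor(f,cv2.COLOR_BGR2HSV)
R=np.zeros(f.shape[:2],np.uint8);R[80:220,210:340]=1
brass=((hsv[...,0]>12)&(hsv[...,0]<28)&(hsv[...,1]>130)&(R>0)).astype(np.uint8)
n,l,st,ce=cv2.connectedComponentsWithStats(brass)
i=[k for k in range(1,n) if st[k,4]>60];P=[plane(c,ce[k],.048)[0] for k in i];print([st[k,4] for k in i],P,ce[i])
S=plane(c,np.argwhere(brass)[:,::-1],.048)[:,:2]
a=P[0][:2]-P[-1][:2];a/=np.linalg.norm(a);t=S@a;print("extent",t.max()-t.min(),"yaw",np.degrees(np.arctan2(a[1],a[0])),"mid",((t.max()+t.min())/2)*a+ (np.mean(S,0)-np.mean(S,0)@a*a))
g=(np.abs(f.astype(int)-f.mean(2,keepdims=True)).max(2)<14)&(f.mean(2)<110)&(f.mean(2)>55)&(R>0)
cn=max(cv2.findContours(cv2.morphologyEx(g.astype(np.uint8),cv2.MORPH_CLOSE,np.ones((5,5))),0,1)[0],key=cv2.contourArea)
rr=cv2.boxPoints(cv2.minAreaRect(cn));print(rr);B=plane(c,rr,.006);print(B.mean(0),np.linalg.norm(B[0]-B[1]),np.linalg.norm(B[1]-B[2]))
crop(f,205,75,345,215,4,"pics/w1c.png")
```

```text
[np.int32(450), np.int32(287)] [array([ 0.60161429, -0.04907804,  0.048     ]), array([0.59607088, 0.0600262 , 0.048     ])] [[293.22444444 111.25333333]
 [251.22996516 190.24738676]]
extent 0.1487612886495365 yaw -87.09139838472522 mid [0.5989419  0.00405865]
[[201.04715 182.9151 ]
 [258.4056   79.66983]
 [335.66977 122.59436]
 [278.3113  225.83963]]
[0.59939576 0.01676989 0.006     ] 0.15797913531277863 0.1142672563775757
```

View pics/w1c.png

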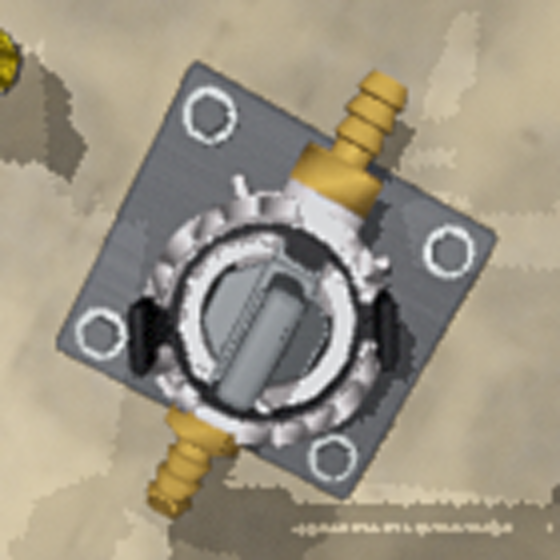

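The crop shows the fin top running from about (288,285) to (235,398), tabs at (145,337) and (387,332), and plate bolts at (209,114), (450,251), (333,459) and (101,333). I'll cross-check the axis with these points.

Run:
```python
from h import *
import pickle
c=pickle.load(open("w1.pkl","rb"));q=lambda p,z:plane(c,np.array(p)/4+[205,75],z)[:,:2]
C=q([(195,62),(497,238),(345,498),(57,347)],.008);print("plate",C.mean(0),np.linalg.norm(np.diff(C,axis=0),axis=1),[np.degrees(np.arctan2(*(C[i+1]-C[i])[::-1])) for i in range(3)])
b=q([(209,114),(450,251),(333,459),(101,333)],.01);print("bolts",b.mean(0))
t=q([(145,337),(387,332)],.112);d=t[0]-t[1];print("tabs",t,t.mean(0),np.linalg.norm(d),np.degrees(np.arctan2(d[1],d[0])))
e=q([(288,285),(235,398)],.148);print("fin",e.mean(0),np.linalg.norm(e[0]-e[1]),np.degrees(np.arctan2(*(e[1]-e[0])[::-1])))
t=cams.capture("top")
```

```text
plate [0.59809437 0.00359368] [0.11354612 0.10266398 0.11276594] [np.float64(-177.27479025506227), np.float64(92.56370393420313), np.float64(3.281699531377799)]
bolts [0.59812075 0.00367719]
tabs [[ 0.62372182  0.02094964]
 [ 0.57121077 -0.0128613 ]] [0.59746629 0.00404417] 0.06245470078023054 32.77677270677976
fin [0.59900293 0.0015814 ] 0.028626986939970244 95.9015518388179
```

Request:
{"api": "step_arm", "payload": {
  "targets": "2.01 -0.55 0 -1.2;2.01 -0.55 0 0;0 0 3 0;0 0 3 0;0 0 3 0;0 0 3 0;0 0 0 0;0 0 0 0",
  "claw": 8.7
}}

```text
time_s: 2.97
tcp_pos: [0.5977, 0.0039, 0.1496]
ee_rot: [[0.54, -0.842, -0.003], [-0.842, -0.54, -0.001], [-0.001, 0.003, -1.0]]
wrist_force: [0.4, -0.2, 1.3]
gripper_width: 0.997
gripper_force: 0.0
```

Run:
```python
from h import *
import pickle
s=sense();print(s["tcp_pos"],s["ee_rot"].round(3)[:,0],s["wrist_force"])
c=cap("wrist");cv2.imwrite("pics/w2.png",c["frame"]);pickle.dump(c,open("w2.pkl","wb"))
```

```text
[0.59770972 0.00394907 0.14961984] [ 0.54  -0.842 -0.001] [ 0.4179613  -0.15795115  1.26506274]
```

View pics/w2.png

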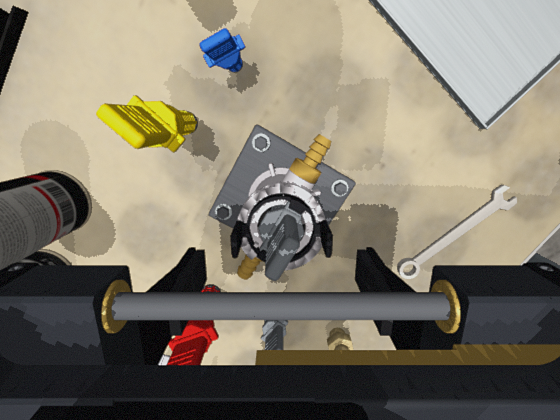

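The view shows the tabs at (239,240) and (327,240), centred between the fingers. I'll go down and squeeze.

Request:
{"api": "step_arm", "payload": {
  "targets": "0 0 2.5 0;0 0 2.1 0;0 0 0 0;0 0 0 0"
}}

```text
time_s: 3.35
tcp_pos: [0.5993, 0.0043, 0.1062]
ee_rot: [[0.54, -0.842, 0.002], [-0.842, -0.54, -0.0], [0.001, -0.002, -1.0]]
wrist_force: [0.1, -0.5, 0.1]
gripper_width: 0.999
gripper_force: 0.0
```

Request:
{"api": "step_arm", "payload": {
  "targets": "0 0 0 0;0 0 0 0;0 0 0 0;0 0 0 0;0 0 0 0;0 0 0 0",
  "claw": 5.6
}}

```text
time_s: 3.85
tcp_pos: [0.5979, 0.0038, 0.1056]
ee_rot: [[0.539, -0.842, -0.001], [-0.842, -0.539, -0.001], [0.0, 0.001, -1.0]]
wrist_force: [-4.6, -1.5, 7.5]
gripper_width: 0.681
gripper_force: 8.7
```

Request:
{"api": "step_arm", "payload": {
  "targets": "0 0 0 0;0 0 0 0;0 0 0 0;0 0 0 -3;0 0 0 -6",
  "claw": 5.2
}}

```text
time_s: 4.27
tcp_pos: [0.5975, 0.0034, 0.1061]
ee_rot: [[0.666, -0.746, -0.002], [-0.746, -0.666, -0.001], [0.0, 0.002, -1.0]]
wrist_force: [-4.7, -2.1, 9.7]
gripper_width: 0.621
gripper_force: 30.1
```

Request:
{"api": "step_arm", "payload": {
  "targets": "0 0 0 -6;0 0 0 -6;0 0 0 -6;0 0 0 -6"
}}

```text
time_s: 4.6
tcp_pos: [0.5971, 0.0031, 0.1061]
ee_rot: [[0.913, -0.408, -0.002], [-0.408, -0.913, -0.002], [-0.001, 0.003, -1.0]]
wrist_force: [-5.7, -3.0, 10.3]
gripper_width: 0.62
gripper_force: 30.1
```

Run:
```python
from h import *
s=sense();print(s["moment"],s["wrist_force"],s["joints"].round(1),s["gripper_width"])
c=cap("wrist");cv2.imwrite("pics/w3.png",cv2.resize(c["frame"][100:380,150:430],None,fx=2,fy=2))
```

```text
[-0.99835407  1.6431807  -0.12952871] [-5.72112249 -3.04692633 10.26183659] [ 15.9  25.4 -12.4   0.1 -52.4  50. ] 0.6198343355000092
```

View pics/w3.png

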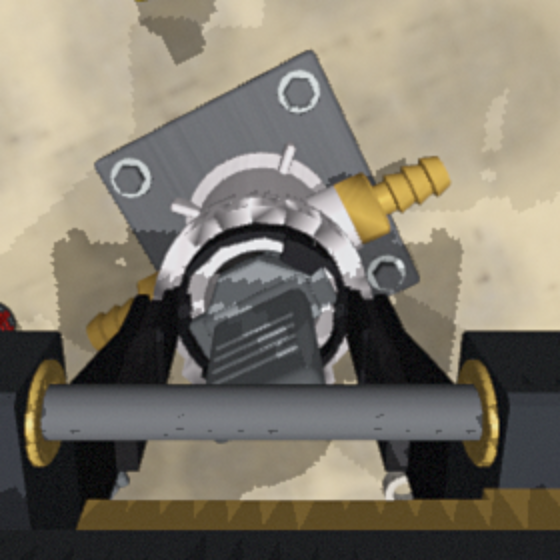

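The picture shows both fingers on the tabs at about (155,300) and (365,300), with the collar turning along (Mz 0.13 N m). I'll carry on to the stop.

Request:
{"api": "step_arm", "payload": {
  "targets": "0 0 0 -6;0 0 0 -6;0 0 0 -6;0 0 0 -6;0 0 0 -5;0 0 0 -1;0 0 0 0;0 0 0 0"
}}

```text
time_s: 5.32
tcp_pos: [0.5972, 0.0026, 0.1061]
ee_rot: [[0.996, 0.094, -0.002], [0.094, -0.996, -0.002], [-0.002, 0.002, -1.0]]
wrist_force: [-4.0, -3.9, 9.4]
gripper_width: 0.62
gripper_force: 30.2
```

Run:
```python
from h import *
s=sense();print(s["moment"],s["ee_rot"].round(3),s["joints"].round(1))
```

```text
[-1.40991938  1.42439269 -0.81251294] [[ 0.996  0.094 -0.002]
 [ 0.094 -0.996 -0.002]
 [-0.002  0.002 -1.   ]] [ 15.8  25.4 -12.4   0.1 -52.4  79.6]
```

Request:
{"api": "step_arm", "payload": {
  "targets": "0 0 0 1;0 0 0 0;0 0 0 0;0 0 0 0;0 0 0 0",
  "claw": 8.7
}}

```text
time_s: 5.73
tcp_pos: [0.5988, 0.0045, 0.1045]
ee_rot: [[0.997, 0.08, 0.001], [0.08, -0.997, 0.001], [0.001, -0.001, -1.0]]
wrist_force: [-0.1, 0.7, -0.9]
gripper_width: 0.912
gripper_force: 0.0
```

Request:
{"api": "step_arm", "payload": {
  "targets": "0 0 -3 0;0 0 -3 0;0 0 0 7;0 0 0 7;0 0 0 7;0 0 0 7;0 0 0 7;0 0 0 7;0 0 0 7;0 0 0 7;0 0 0 7;0 0 0 7"
}}

```text
time_s: 6.73
tcp_pos: [0.5988, 0.0048, 0.1642]
ee_rot: [[0.411, -0.911, 0.001], [-0.911, -0.411, 0.001], [-0.0, -0.001, -1.0]]
wrist_force: [0.8, -0.3, 0.2]
gripper_width: 1.004
gripper_force: 0.0
```

Request:
{"api": "step_arm", "payload": {
  "targets": "0 0 0 7;0 0 0 7;0 0 0 7;0 0 0 0;0 0 0 0",
  "claw": 4
}}

```text
time_s: 7.15
tcp_pos: [0.5986, 0.0046, 0.1643]
ee_rot: [[0.066, -0.998, 0.0], [-0.998, -0.066, 0.0], [-0.0, -0.0, -1.0]]
wrist_force: [-1.3, -0.3, -0.1]
gripper_width: 0.707
gripper_force: 0.0
```

Run:
```python
from h import *
import pickle
s=sense();print(s["tcp_pos"],s["ee_rot"].round(3)[:,0],s["joints"].round(1),s["moment"],s["wrist_force"])
c=cap("wrist");pickle.dump(c,open("w4.pkl","wb"));crop(c["frame"],200,120,400,270,4,"pics/w4.png")
```

```text
[0.59859227 0.00462858 0.16432221] [ 0.066 -0.998 -0.   ] [ 15.9  22.1  -8.2  -0.  -59.6 -12.1] [ 0.12327743 -0.06903799  0.03031643] [-1.30988966 -0.31899878 -0.10534499]
```

View pics/w4.png

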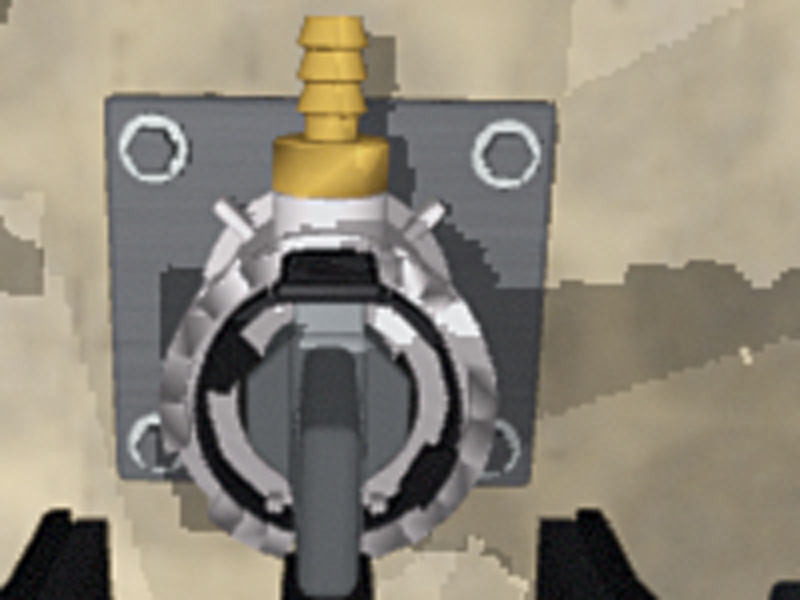

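The crop shows the collar open: a tab stands at the near stub at (330,270), in line with the y axis, and the fin is centred at (330,470) between the fingers at x≈60 and x≈580. Now I'll grip the fin across its thickness.

Request:
{"api": "step_arm", "payload": {
  "targets": "0 0 2.2 1;0 0 2.2 0;0 0 0 0;0 0 0 0"
}}

```text
time_s: 7.53
tcp_pos: [0.5978, 0.0041, 0.1197]
ee_rot: [[0.047, -0.999, -0.002], [-0.999, -0.047, -0.001], [0.001, 0.002, -1.0]]
wrist_force: [0.4, -0.6, -0.0]
gripper_width: 0.471
gripper_force: 0.0
```

Request:
{"api": "step_arm", "payload": {
  "targets": "0 0 0 0;0 0 0 0;0 0 0 0;0 0 0 0;0 0 0 0;0 0 0 0;0 0 0 0;0 0 0 0",
  "claw": 0
}}

```text
time_s: 8.2
tcp_pos: [0.5982, 0.0043, 0.121]
ee_rot: [[0.046, -0.999, -0.0], [-0.999, -0.046, -0.0], [0.0, 0.0, -1.0]]
wrist_force: [-1.8, 1.1, 2.8]
gripper_width: 0.112
gripper_force: 30.0
```

Request:
{"api": "step_arm", "payload": {
  "targets": "0 -0.3 0 0;0 -0.3 0 0;0 -0.2 -0.1 0;0 0 -0.1 0;0 0 0 0"
}}

```text
time_s: 8.62
tcp_pos: [0.5995, 0.0042, 0.1211]
ee_rot: [[0.044, -0.999, -0.016], [-0.999, -0.044, -0.001], [0.0, 0.016, -1.0]]
wrist_force: [-13.1, 2.0, 7.1]
gripper_width: 0.111
gripper_force: 30.0
```

Request:
{"api": "step_arm", "payload": {
  "targets": "0 -0.2 0 0;0 -0.2 0 0;0 -0.2 0 0;0 0 0 0"
}}

```text
time_s: 8.95
tcp_pos: [0.6007, 0.004, 0.1211]
ee_rot: [[0.043, -0.999, -0.027], [-0.999, -0.043, -0.003], [0.001, 0.027, -1.0]]
wrist_force: [-23.1, 5.6, 16.4]
gripper_width: 0.117
gripper_force: 30.2
```

Run:
```python
from h import *
s=sense();print(s["moment"],s["wrist_force"],s["tcp_pos"],s["ee_rot"].round(3)[:,2],s["gripper_width"],s["joints"])
```

```text
[ 1.61195788  7.40435418 -0.05479875] [-23.12592493   5.60394277  16.4336664 ] [0.6007045  0.00402836 0.12110898] [-0.027 -0.003 -1.   ] 0.11683214637382013 [ 15.66350013  25.48244538  -9.58223112  -0.33493416 -56.48092045
 -12.98736238]
```

Request:
{"api": "step_arm", "payload": {
  "targets": "0 -0.2 -0.2 0;0 -0.2 -0.2 0;0 -0.2 -0.2 0;0 0 0 0"
}}

```text
time_s: 9.28
tcp_pos: [0.6023, 0.0038, 0.1219]
ee_rot: [[0.041, -0.998, -0.039], [-0.999, -0.041, -0.003], [0.001, 0.039, -0.999]]
wrist_force: [-23.6, 3.0, 2.2]
gripper_width: 0.121
gripper_force: 30.5
```

Run:
```python
from h import *
import pickle
s=sense();print(s["moment"],s["wrist_force"],s["tcp_pos"],s["ee_rot"].round(3)[:,2],s["gripper_width"])
c=cap("wrist");crop(c["frame"],200,150,360,280,4,"pics/w5.png");cv2.imwrite("pics/w5full.png",c["frame"])
```

```text
[ 1.29600572  7.42636009 -0.072179  ] [-23.55330721   3.00419786   2.22988964] [0.60227967 0.00379423 0.12185652] [-0.039 -0.003 -0.999] 0.1211500988918341
```

Request:
{"api": "step_arm", "payload": {
  "targets": "0 -0.2 -0.2 0;0 -0.2 -0.2 0;0 -0.2 -0.2 0;0 0 0 0"
}}

```text
time_s: 9.67
tcp_pos: [0.6043, 0.0038, 0.1228]
ee_rot: [[0.039, -0.998, -0.05], [-0.999, -0.039, -0.003], [0.001, 0.05, -0.999]]
wrist_force: [-24.5, 3.1, -12.0]
gripper_width: 0.12
gripper_force: 30.3
```

Run:
```python
from h import *
s=sense();print(s["moment"],s["wrist_force"],s["tcp_pos"],s["ee_rot"].round(3)[:,2],s["gripper_width"])
```

```text
[ 0.90956264  7.45015206 -0.04347174] [-24.46499401   3.08957036 -11.97257094] [0.60427201 0.00379091 0.12277303] [-0.05  -0.003 -0.999] 0.1199487276354301
```

Request:
{"api": "step_arm", "payload": {
  "targets": "0 0.5 0.15 0;0 0.5 0.15 0;0 0.5 0.15 0;0 0.5 0.15 0;0 0.5 0.15 0;0 0.5 0.15 0;0 0.4 0 0;0 0.4 0 0;0 0.2 0 0;0 0 0 0"
}}

```text
time_s: 10.5
tcp_pos: [0.5924, 0.0045, 0.1266]
ee_rot: [[0.047, -0.999, 0.02], [-0.999, -0.046, 0.003], [-0.002, -0.02, -1.0]]
wrist_force: [15.1, -2.8, -22.8]
gripper_width: 0.122
gripper_force: 30.1
```

Run:
```python
from h import *
s=sense();print(s["moment"],s["wrist_force"],s["tcp_pos"],s["ee_rot"].round(3)[:,2],s["gripper_width"])
```

```text
[-1.07841313 -4.98044965 -0.04675274] [ 15.06092482  -2.80666983 -22.77992532] [0.59243398 0.00448065 0.12659175] [ 0.02   0.003 -1.   ] 0.12247800270514632
```

Request:
{"api": "step_arm", "payload": {
  "targets": "0 0.2 0.1 0;0 0.2 0.1 0;0 0.2 0.1 0;0 0 0 0"
}}

```text
time_s: 10.83
tcp_pos: [0.5912, 0.0047, 0.1267]
ee_rot: [[0.048, -0.998, 0.031], [-0.999, -0.048, 0.003], [-0.002, -0.031, -1.0]]
wrist_force: [19.7, -3.2, -18.8]
gripper_width: 0.123
gripper_force: 30.5
```

```bash
cat > st.py <<'E'
from h import *
s=sense();print(s["time_s"],s["moment"].round(2),s["wrist_force"].round(1),s["tcp_pos"].round(4),s["ee_rot"].round(3)[:,2],(s["gripper_width"]*87).round(2))
c=cap("scene");g=c["frame"];import time
u,v=proj(c,[.598,.004,.125])[0].round().astype(int);cv2.imwrite(f"pics/s_{s['time_s']:.1f}.png",cv2.resize(g[v-60:v+40,u-70:u+70],None,fx=5,fy=5,interpolation=cv2.INTER_CUBIC))
E
python3 st.py
```

```text
Traceback (most recent call last):
  File "st.py", line 2, in <module>
    s=sense();print(s["time_s"],s["moment"].round(2),s["wrist_force"].round(1),s["tcp_pos"].round(4),s["ee_rot"].round(3)[:,2],(s["gripper_width"]*87).round(2))
                                                                                                                               ^^^^^^^^^^^^^^^^^^^^^^^^^^^^^
AttributeError: 'float' object has no attribute 'round'
```

Request:
{"api": "step_arm", "payload": {
  "targets": "0 -0.5 -0.2 0;0 -0.5 -0.2 0;0 -0.5 -0.2 0;0 -0.5 -0.2 0;0 -0.5 -0.2 0;0 -0.5 -0.2 0;0 -0.5 -0.2 0;0 -0.5 -0.2 0;0 -0.1 0 0;0 0 0 0"
}}

```text
time_s: 11.67
tcp_pos: [0.6059, 0.0042, 0.1312]
ee_rot: [[0.041, -0.999, -0.034], [-0.999, -0.041, -0.002], [0.001, 0.034, -0.999]]
wrist_force: [-15.1, 1.4, -22.3]
gripper_width: 0.131
gripper_force: 31.0
```

```bash
sed -i 's/(s\["gripper_width"\]\*87).round(2)/round(s["gripper_width"]*87,2)/' st.py; python3 st.py
```

```text
11.6667 [ 0.69  4.98 -0.05] [-15.1   1.4 -22.3] [0.6059 0.0042 0.1312] [-0.034 -0.002 -0.999] 11.38
```

Request:
{"api": "step_arm", "payload": {
  "targets": "0 0.5 0.2 0;0 0.5 0.2 0;0 0.5 0.2 0;0 0.5 0.2 0;0 0.5 0.2 0;0 0.5 0.2 0;0 0.5 0.2 0;0 0.5 0 0;0 0.3 0 0;0 0 0 0"
}}

```text
time_s: 12.55
tcp_pos: [0.5911, 0.005, 0.1354]
ee_rot: [[0.051, -0.998, 0.039], [-0.999, -0.051, 0.004], [-0.002, -0.039, -0.999]]
wrist_force: [11.4, -1.0, 4.1]
gripper_width: 0.124
gripper_force: 32.2
```

```bash
python3 st.py
```

```text
12.55 [-0.26 -4.48  0.04] [11.4 -1.   4.1] [0.5911 0.005  0.1354] [ 0.039  0.004 -0.999] 10.81
```

Run:
```python
from h import *
a=[cv2.imread(f"pics/s_{t}.png") for t in("11.7","12.6")] if 0 else None
import glob;print(glob.glob("pics/s_*"))
fs=sorted(glob.glob("pics/s_*"));im=np.hstack([cv2.resize(cv2.imread(f),(395,282)) for f in fs[-2:]]);cv2.imwrite("pics/cmp.png",im)
```

```text
['pics/s_12.6.png', 'pics/s_11.7.png']
```

View pics/cmp.png

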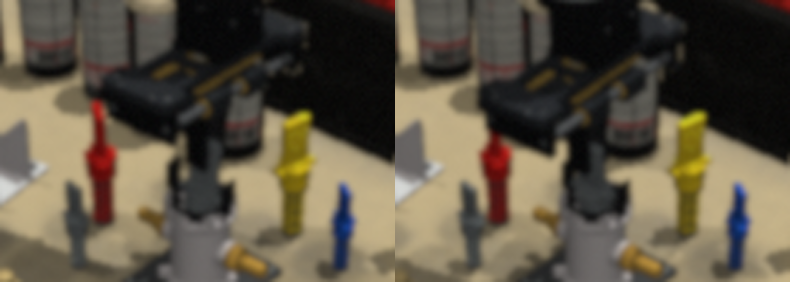

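The two scene crops show the strainer held in the fingers at (205,165) and tilting away, then at (590,175) and tilting towards the robot and higher. The grip holds, so I'll do another swing and then pull up.

Request:
{"api": "step_arm", "payload": {
  "targets": "0 -0.5 -0.25 0;0 -0.5 -0.25 0;0 -0.5 -0.25 0;0 -0.5 -0.25 0;0 -0.5 -0.25 0;0 -0.5 -0.25 0;0 -0.5 -0.25 0;0 -0.2 -0.25 0;0 0 0 0"
}}

```text
time_s: 13.35
tcp_pos: [0.605, 0.0038, 0.1405]
ee_rot: [[0.043, -0.999, -0.022], [-0.999, -0.043, -0.002], [0.001, 0.022, -1.0]]
wrist_force: [-11.6, 1.1, -2.1]
gripper_width: 0.119
gripper_force: 30.9
```

```bash
python3 st.py
```

```text
13.35 [ 0.58  3.96 -0.03] [-11.6   1.1  -2.1] [0.605  0.0038 0.1405] [-0.022 -0.002 -1.   ] 10.37
```

Climbed about 19 mm in all. I'll centre it and pull up gently.

Request:
{"api": "step_arm", "payload": {
  "targets": "0 0.5 -0.3 0;0 0.5 -0.3 0;0 0.5 -0.3 0;0 0.2 -0.5 0;0 0 -0.5 0;0 0 -0.5 0;0 0 0 0"
}}

```text
time_s: 13.98
tcp_pos: [0.5979, 0.0043, 0.1708]
ee_rot: [[0.046, -0.999, 0.005], [-0.999, -0.046, 0.001], [-0.0, -0.005, -1.0]]
wrist_force: [0.1, -0.2, -0.8]
gripper_width: 0.112
gripper_force: 29.9
```

```bash
python3 st.py
```

```text
13.9833 [ 0.05 -0.13  0.02] [ 0.1 -0.2 -0.8] [0.5979 0.0043 0.1708] [ 0.005  0.001 -1.   ] 9.75
```

Request:
{"api": "step_arm", "payload": {
  "targets": "0 0 -2 0;0 0 -3.5 0;0 0 -3.5 0;0 0 0 0;0 0 0 0"
}}

```text
time_s: 14.45
tcp_pos: [0.5976, 0.0045, 0.2611]
ee_rot: [[0.045, -0.999, 0.006], [-0.999, -0.045, 0.002], [-0.001, -0.006, -1.0]]
wrist_force: [-0.2, 0.2, -2.8]
gripper_width: 0.116
gripper_force: 30.0
```

Run:
```python
from h import *
s=sense();print(s["tcp_pos"],s["ee_rot"].round(3)[:,0],s["joints"].round(1),s["gripper_width"]*87,s["wrist_force"])
c=cap("top")
q=plane(c,np.array([(511,117),(660,143),(631,320),(480,293)])/3+[170,130],.012);print(q.round(3),q.mean(0).round(4),np.linalg.norm(np.diff(q,axis=0),axis=1).round(3))
f=c["frame"];hsv=cv2.cvtColor(f,cv2.COLOR_BGR2HSV)
m=((hsv[...,1]<40)&(hsv[...,2]>120)).astype(np.uint8);m[:, :320]=0;m[:,400:]=0;m[:160]=0;m[245:]=0
m=cv2.morphologyEx(m,cv2.MORPH_OPEN,np.ones((3,3)))
cn=max(cv2.findContours(m,0,1)[0],key=cv2.contourArea);b=cv2.boxPoints(cv2.minAreaRect(cn));B=plane(c,b,.012);print(B.round(3),B.mean(0).round(4),np.linalg.norm(np.diff(B,axis=0),axis=1).round(3))
# rack bright parts in top & hull
m=((hsv[...,1]<45)&(hsv[...,2]>110)).astype(np.uint8);m[:,:172]=0;m[:,215:]=0;m[:170]=0;m[220:]=0
cn=np.vstack(cv2.findContours(m,0,1)[0]);b=cv2.boxPoints(cv2.minAreaRect(cn));B=plane(c,b,.003);print(B.round(3),B.mean(0).round(4),np.linalg.norm(np.diff(B,axis=0),axis=1).round(3))
```

```text
[0.59758191 0.00448548 0.26112208] [ 0.045 -0.999 -0.001] [ 15.9  17.8  -0.2   0.  -71.6 -13.3] 10.066632881569163 [-0.1500567   0.23193639 -2.78554303]
[[ 0.663 -0.198  0.012]
 [ 0.637 -0.36   0.012]
 [ 0.444 -0.329  0.012]
 [ 0.47  -0.166  0.012]] [ 0.5537 -0.2632  0.012 ] [0.165 0.196 0.165]
[[ 0.469 -0.158  0.012]
 [ 0.669 -0.194  0.012]
 [ 0.639 -0.366  0.012]
 [ 0.44  -0.328  0.012]] [ 0.5542 -0.2615  0.012 ] [0.203 0.175 0.202]
[[0.651 0.356 0.003]
 [0.653 0.217 0.003]
 [0.492 0.212 0.003]
 [0.489 0.349 0.003]] [0.5714 0.2836 0.003 ] [0.138 0.162 0.137]
```

Request:
{"api": "step_arm", "payload": {
  "targets": "1.7 0 0 0;3.2 0.04 0 0;3.5 0.04 0 0;3.5 0.04 0 0;3.5 0.04 0 0;3.5 0.04 0 0;3.5 0 0 0;3.2 0 0 0;2 0 0 0;0 0 0 -3;0 0 0 -6;0 0 0 -6"
}}

```text
time_s: 15.5
tcp_pos: [0.6057, -0.2721, 0.2553]
ee_rot: [[0.306, -0.952, -0.005], [-0.952, -0.306, 0.002], [-0.003, 0.004, -1.0]]
wrist_force: [0.3, 0.3, -1.1]
gripper_width: 0.11
gripper_force: 30.0
```

Request:
{"api": "step_arm", "payload": {
  "targets": "0 0 0 -6.5;0 0 0 -6.5;0 0 0 -6.5;0 0 0 -6.5;0 0 0 -6.5;0 0 0 -6.5;0 0 0 -6.5;0 0 0 -6.5;0 0 0 -6.5;0 0 0 -4.5;0 0 0 0;0 0 0 0"
}}

```text
time_s: 16.5
tcp_pos: [0.6062, -0.2714, 0.2565]
ee_rot: [[0.986, -0.165, -0.003], [-0.165, -0.986, 0.001], [-0.004, -0.0, -1.0]]
wrist_force: [-0.2, -0.1, -1.8]
gripper_width: 0.112
gripper_force: 30.0
```

Run:
```python
from h import *
s=sense();print(s["tcp_pos"],s["ee_rot"].round(3)[:,0],s["joints"].round(1),s["gripper_width"]*87,s["wrist_force"])
# strainer hanging: scene silhouette bottom
c=cap("scene");u,v=proj(c,s["tcp_pos"])[0];print("tcp px",u,v)
print("toe expected px",proj(c,s["tcp_pos"]-[0,0,.104]))
g=c["frame"];cv2.imwrite("pics/hang.png",g)
u=int(u)
for vv in range(int(v)-10,int(v)+90,4): print(vv,g[vv,u-12:u+13:4].mean(1).astype(int))
```

```text
[ 0.60620457 -0.27140108  0.25646444] [ 0.986 -0.165 -0.004] [-10.2  25.    9.9  -0.  -75.1  90.7] 9.754268714263619 [-0.15694249 -0.07990438 -1.84670741]
tcp px 389.3856684827348 185.3915396601911
toe expected px [[384.11427148 225.00347427]]
175 [ 14  14  17  24   6   9 150]
179 [ 36  33  44  40   7  38 172]
183 [122  57  46  25   8  67 172]
187 [110 106  51  20  18 127 174]
191 [106 108  54  49  66 170 172]
195 [105  69  54  55  59 133 174]
199 [103  61  59  59  61 165 176]
203 [104  54  54  58  79 173 174]
207 [101  68  56  59 112 176 175]
211 [ 97  85  63  72 173 176 174]
215 [ 92  74  68  84 175 177 176]
219 [ 89  72  73  96 158 176 177]
223 [147  71  73 114 152 161 178]
227 [172  71  69 143 176 176 177]
231 [179 175 171 176 177 177 177]
235 [180 179 174 172 168 174 177]
239 [172 159 156 155 155 154 168]
243 [151 149 151 153 154 150 154]
247 [149 150 150 149 151 152 152]
251 [149 149 147 148 147 151 153]
255 [101 148 145 144 150 151 153]
259 [144  93 136 149 151 152 153]
263 [161 158 113 112 148 152 152]
267 [163 160 158 124  94 145 151]
271 [160 159 159 160 146  92 128]
```

Request:
{"api": "step_arm", "payload": {
  "targets": "0 0 2 0;0 0 3.5 0;0 0 3.5 0;0 0 2.5 0;0 0 1.2 0;0 0 0.8 0;0 0 0 0;0 0 0 0"
}}

```text
time_s: 17.22
tcp_pos: [0.6078, -0.2721, 0.1248]
ee_rot: [[0.987, -0.163, 0.002], [-0.163, -0.987, -0.001], [0.002, 0.001, -1.0]]
wrist_force: [-0.4, -0.3, -1.8]
gripper_width: 0.118
gripper_force: 30.0
```

Request:
{"api": "step_arm", "payload": {
  "targets": "0 0 0.3 0;0 0 0.3 0;0 0 0 0;0 0 0 0",
  "claw": 0.7
}}

```text
time_s: 17.55
tcp_pos: [0.6069, -0.2717, 0.1181]
ee_rot: [[0.987, -0.163, 0.001], [-0.163, -0.987, -0.0], [0.001, 0.0, -1.0]]
wrist_force: [0.3, -0.4, -2.3]
gripper_width: 0.113
gripper_force: 30.0
```

Request:
{"api": "step_arm", "payload": {
  "targets": "0 0 0.4 0;0 0 0.4 0;0 0 0.3 0;0 0 0 0;0 0 0 0",
  "claw": 0.95
}}

```text
time_s: 17.97
tcp_pos: [0.6081, -0.2723, 0.1094]
ee_rot: [[0.987, -0.162, 0.004], [-0.162, -0.987, -0.002], [0.004, 0.002, -1.0]]
wrist_force: [-1.2, 1.2, 7.7]
gripper_width: 0.117
gripper_force: 16.4
```

Request:
{"api": "step_arm", "payload": {
  "targets": "-0.6 0 0.03 0;-0.6 0 0.06 0;-0.6 0 0.1 0;-0.6 0 0.1 0;0 0 0 0"
}}

```text
time_s: 18.38
tcp_pos: [0.5855, -0.2685, 0.1076]
ee_rot: [[0.987, -0.162, 0.008], [-0.162, -0.987, -0.003], [0.008, 0.002, -1.0]]
wrist_force: [0.2, 0.6, 8.5]
gripper_width: 0.112
gripper_force: 16.4
```

```bash
cat > tilt.py <<'E'
from h import *
# tilt of grey strainer below TCP in scene view: dark mask centroid per row
s=sense();c=cap("scene");g=c["frame"];p=s["tcp_pos"]
print(p.round(4),s["wrist_force"].round(1),s["moment"].round(2),s["gripper_force"])
gray=g.mean(2)
u,v=proj(c,p)[0].astype(int)
for z in np.arange(p[2]-.01,.0,-.012):
    uu,vv=proj(c,[p[0],p[1],z])[0].round().astype(int);row=gray[vv,uu-30:uu+45]
    k=np.where(row<115)[0];print(round(z,3),uu,vv,(uu-30+k).tolist() if len(k) else None)
print(proj(c,np.array([[.6081,-.2723,.02]])))
E
python3 tilt.py
```

```text
[ 0.5855 -0.2685  0.1076] [0.2 0.6 8.5] [ 0.35 -0.06  0.04] 16.36409264719987
0.098 375 248 [365, 366, 367, 368, 371, 372, 373, 374, 375, 376, 377, 378, 379, 380, 381, 382, 383, 384, 410, 411, 412, 413, 414, 415, 416, 417, 418, 419]
0.086 375 252 [357, 358, 359, 370, 371, 372, 373, 374, 375, 376, 377, 378, 379, 380, 381, 382, 383, 416, 417, 418, 419]
0.074 374 256 [351, 352, 369, 370, 371, 372, 373, 374, 375, 376, 377, 378, 379, 380, 381, 382, 383, 384]
0.062 374 260 [344, 345, 371, 372, 373, 374, 375, 376, 377, 378, 379, 380, 381, 382, 383, 384, 385]
0.05 373 264 [343, 344, 373, 374, 375, 376, 377, 378, 379, 380, 381, 386, 387, 388, 389, 390]
0.038 373 268 [343, 348, 349, 373, 374, 375, 376, 377, 378, 379, 380, 381, 392, 393, 394, 395, 396]
0.026 372 272 [342, 343, 344, 345, 346, 347, 348, 349, 350, 351, 352, 353, 354, 355, 356, 357, 358, 359, 373, 374, 375, 376, 377, 378, 379, 380, 381, 397, 398, 399, 400, 401]
0.014 372 276 [342, 343, 344, 345, 346, 347, 348, 349, 350, 351, 352, 353, 354, 355, 356, 357, 358, 359, 360, 361, 362, 363, 364, 365, 366, 367, 368, 369, 370, 371, 372, 373, 374, 375, 376, 377, 378, 379, 380, 381, 403, 404, 405, 406, 407]
0.002 371 279 [341, 342, 343, 344, 345, 346, 347, 348, 349, 350, 351, 352, 353, 354, 355, 356, 357, 358, 359, 360, 361, 362, 363, 364, 365, 366, 367, 368, 369, 370, 371, 372, 373, 374, 375, 376, 377, 406, 407, 408, 409, 410, 411]
[[378.97649898 269.25600301]]
```

The toe holds and the strainer is leaning. I'll continue the arc.

Request:
{"api": "step_arm", "payload": {
  "targets": "-0.6 0 0.14 0;-0.58 0 0.16 0;-0.56 0 0.2 0;-0.56 0 0.22 0;-0.54 0 0.25 0;-0.54 0 0.27 0;-0.52 0 0.3 0;-0.5 0 0.33 0;0 0 0 0"
}}

```text
time_s: 19.18
tcp_pos: [0.5385, -0.2607, 0.0866]
ee_rot: [[0.987, -0.163, -0.001], [-0.163, -0.987, -0.001], [-0.001, 0.001, -1.0]]
wrist_force: [-3.7, 1.3, 8.7]
gripper_width: 0.113
gripper_force: 16.3
```

```bash
python3 tilt.py
```

```text
[ 0.5385 -0.2607  0.0866] [-3.7  1.3  8.7] [0.34 1.16 0.02] 16.324266577139497
0.077 359 264 [335, 336, 337, 338, 358, 359, 360, 361, 362, 363, 364, 365, 366, 367, 368, 369, 370, 371, 372, 373, 374, 375, 378, 379, 380, 381, 382, 383, 386, 387, 388, 389]
0.065 359 268 [329, 330, 331, 332, 358, 359, 360, 361, 362, 363, 364, 365, 366, 367, 368, 369, 370, 371, 372, 373, 374, 375, 376, 392, 393, 394, 395]
0.053 358 272 [328, 329, 330, 331, 332, 333, 369, 370, 371, 372, 373, 374, 375, 376, 377, 378, 379, 380, 398, 399, 400]
0.041 358 276 [328, 329, 330, 331, 334, 335, 336, 337, 369, 370, 371, 372, 373, 374, 375, 376, 377, 378, 379, 380]
0.029 358 280 [328, 329, 330, 331, 332, 333, 334, 335, 336, 337, 338, 339, 340, 341, 342, 343, 344, 345, 346, 359, 360, 361, 362, 363, 364, 365, 366, 367, 368, 369, 370, 371, 372, 373, 374, 375, 376]
0.017 357 284 [327, 328, 329, 330, 331, 332, 333, 334, 335, 336, 337, 338, 339, 340, 341, 342, 343, 344, 345, 346, 347, 348, 349, 350, 351, 352, 353, 354, 355, 356, 357, 358, 359, 360, 361, 362, 363, 364, 365, 366, 367, 368]
0.005 357 287 [327, 328, 329, 330, 331, 332, 333, 334, 335, 336, 337, 338, 339, 340, 341, 342, 343, 344, 345, 346, 347, 348, 349, 350, 351, 352, 353, 354, 355, 356, 357, 358, 359, 360, 361, 362, 363, 364, 365]
[[378.97649898 269.25600301]]
```

Request:
{"api": "step_arm", "payload": {
  "targets": "-0.5 0 0.36 0;-0.48 0 0.4 0;-0.45 0 0.42 0;0 0 0 0"
}}

```text
time_s: 19.57
tcp_pos: [0.5239, -0.2581, 0.0736]
ee_rot: [[0.987, -0.163, -0.002], [-0.163, -0.987, 0.0], [-0.002, 0.0, -1.0]]
wrist_force: [-4.4, 0.5, 5.9]
gripper_width: 0.113
gripper_force: 16.3
```

Request:
{"api": "step_arm", "payload": {
  "targets": "0 0 0 0;0 0 0 0;0 0 0 0;0 0 0 0;0 0 0 0;0 0 0 0;0 0 -1 0;0 0 -3.5 0;0 0 -3.5 0;0 0 -3.5 0;0 0 -3.5 0;0 0 0 0",
  "claw": 6
}}

```text
time_s: 20.57
tcp_pos: [0.5296, -0.26, 0.2328]
ee_rot: [[0.987, -0.162, 0.016], [-0.162, -0.987, -0.006], [0.017, 0.004, -1.0]]
wrist_force: [1.0, -1.6, 1.7]
gripper_width: 0.685
gripper_force: 0.0
```

Run:
```python
from h import *
import pickle
s=sense();print(s["tcp_pos"],s["joints"].round(1),s["wrist_force"])
c=cap("wrist");pickle.dump(c,open("w6.pkl","wb"));f=c["frame"];cv2.imwrite("pics/w6.png",f)
tr=np.array([[.66,-.2],[.635,-.355],[.45,-.32],[.475,-.17]])
poly=proj(c,np.c_[tr,np.full(4,.002)]);print(poly.round())
m=np.zeros(f.shape[:2],np.uint8);cv2.fillPoly(m,[poly.round().astype(int)],1)
g=((f.mean(2)<125)&(m>0)).astype(np.uint8);cv2.imwrite("pics/w6m.png",g*255)
n,l,st,ce=cv2.connectedComponentsWithStats(g)
for k in range(1,n):
    if st[k,4]>150: print(st[k],ce[k].round())
```

```text
[ 0.52960044 -0.26002094  0.23280139] [-10.3  17.7  -4.6   0.2 -66.7  90.9] [ 0.95830062 -1.5742867   1.65797265]
[[213.  88.]
 [345.  88.]
 [334. 236.]
 [222. 236.]]
[ 235  172   68   65 1617] [270. 216.]
```

Request:
{"api": "step_arm", "payload": {
  "targets": "-0.3 -2 -0.3 0;-0.6 -3.7 -0.3 0;-0.61 -3.74 -0.3 0;-0.61 -3.74 -0.3 0;-0.61 -3.74 -0.3 0;-0.61 -3.74 -0.3 0;-0.61 -3.74 -0.3 0;-0.61 -3.74 0 0;-0.61 -3.74 0 0;-0.61 -3.74 0 0;-0.61 -3.74 0 0;-0.61 -3.74 0 0"
}}

```text
time_s: 21.62
tcp_pos: [0.526, 0.1801, 0.2438]
ee_rot: [[0.987, -0.163, -0.001], [-0.163, -0.987, -0.0], [-0.001, 0.001, -1.0]]
wrist_force: [0.4, -0.4, 0.3]
gripper_width: 0.69
gripper_force: 0.0
```

Request:
{"api": "step_arm", "payload": {
  "targets": "-0.61 -3.74 0 0;-0.61 -3.74 0 0;-0.6 -2 0 0;0 0 0 0;0 0 0 0;0 0 0 0"
}}

```text
time_s: 22.12
tcp_pos: [0.524, 0.2743, 0.2436]
ee_rot: [[0.987, -0.163, -0.001], [-0.163, -0.987, -0.001], [-0.001, 0.001, -1.0]]
wrist_force: [0.4, -0.1, -0.6]
gripper_width: 0.69
gripper_force: 0.0
```

Run:
```python
from h import *
import pickle
s=sense();print(s["tcp_pos"],s["ee_rot"].round(3)[:,0],s["joints"].round(1))
c=cap("wrist");pickle.dump(c,open("w7.pkl","wb"));f=c["frame"]
p=proj(c,[[.56,.27,.03]])[0].round().astype(int);print(p)
k=cap("scene");pickle.dump(k,open("s7.pkl","wb"));q=proj(k,[[.56,.27,.04]])[0].round().astype(int);print(q)
w6=pickle.load(open("w6.pkl","rb"))["frame"]
C=np.zeros((600,800,3),np.uint8)
u0=min(max(p[0]-100,0),360);v0=max(p[1]-100,0);print("A origin",u0,v0)
C[:400,:400]=cv2.resize(f[v0:v0+200,u0:u0+200],(400,400),interpolation=cv2.INTER_CUBIC)
C[:400,400:]=cv2.resize(w6[80:280,180:380],(400,400),interpolation=cv2.INTER_CUBIC)
C[400:,:400]=cv2.resize(k["frame"][q[1]-25:q[1]+25,q[0]-50:q[0]+50],(400,200),interpolation=cv2.INTER_CUBIC)
t=proj(k,[[.554,-.262,.01]])[0].round().astype(int);print("t",t)
C[400:,400:]=cv2.resize(k["frame"][t[1]-35:t[1]+35,t[0]-70:t[0]+70],(400,200),interpolation=cv2.INTER_CUBIC)
cv2.imwrite("pics/mont.png",C)
```

```text
[0.52403095 0.27428611 0.24362086] [ 0.987 -0.163 -0.001] [ 43.3  18.   -2.5  -0.  -69.6  37.3]
[280 157]
[211 185]
A origin 180 57
t [361 282]
```

View pics/mont.png

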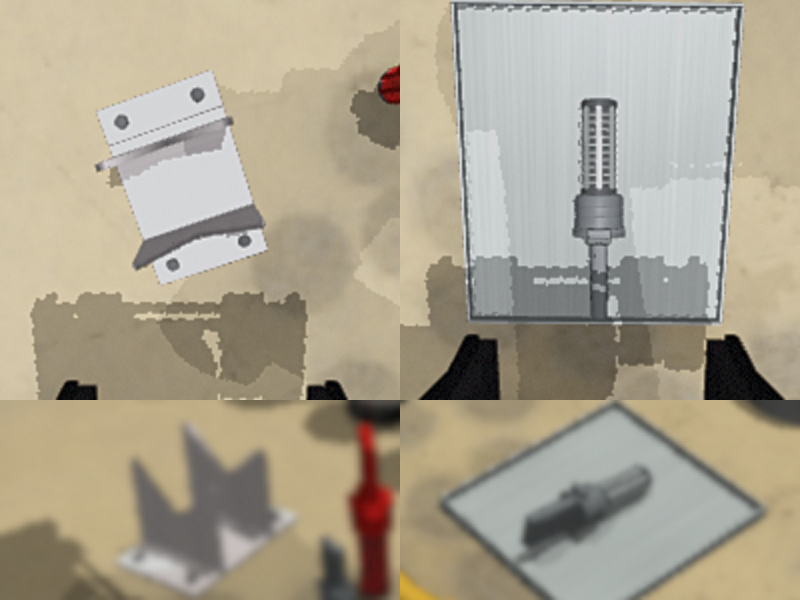

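The montage shows the strainer lying in the tray with its toe away from the robot and its fin towards it (top right panel: toe (600,100), flange (600,235), fin down to (598,318)). The rack base corners are at (97,110), (213,70), (268,250) and (158,284) in the top left panel. The plate top ends are near (97,167)/(232,120) and (135,268)/(265,222). Now I'll work out both poses.

Run:
```python
from h import *
import pickle
c=pickle.load(open("w7.pkl","rb"));q=lambda p,z:plane(c,np.array(p)/2+[180,57],z)
B=q([(97,110),(213,70),(268,250),(158,284)],.003);print("base",B.round(4)[:,:2],B.mean(0).round(4),np.linalg.norm(np.diff(B,axis=0),axis=1).round(4))
o=B.mean(0)[:2];ax=(B[0]+B[1]-B[2]-B[3])[:2];ax/=np.linalg.norm(ax);ay=np.array([-ax[1],ax[0]]);print("axis yaw",np.degrees(np.arctan2(ax[1],ax[0])))
for n,p in(("back",[(97,167),(232,120)]),("front",[(135,268),(265,222)])):
    T=q(p,.076)[:,:2];d=T[0]-T[1];print(n,T.round(4),np.linalg.norm(d).round(4),"along",((T-o)@ax).round(4),"across",((T-o)@ay).round(4),np.degrees(np.arctan2(d[1],d[0])))
# scene: notch profile
k=pickle.load(open("s7.pkl","rb"));g=k["frame"].mean(2)
print("eye",c["eye"],k["eye"])
for a in(-.032,-.024,.024,.032):
    P=[o[0]+a*ax[0],o[1]+a*ax[1]]
    pts=proj(k,[[*P,z] for z in np.arange(.0,.1,.008)]);print(a,pts[0].round(),pts[-1].round(),[int(cv2.getRectSubPix(g.astype(np.float32),(1,1),tuple(map(float,p)))[0,0]) for p in pts])
# strainer lying
w=pickle.load(open("w6.pkl","rb"));q=lambda p,z:plane(w,(np.array(p)-[400,0])/2+[180,80],z)
S=q([(599,100),(599,189),(599,235),(600,318)],.016);print("strainer toe,barrel end,flange,fin",S.round(4))
```

```text
base [[0.6213 0.3245]
 [0.6325 0.2499]
 [0.5165 0.2314]
 [0.5055 0.3076]] [0.569  0.2784 0.003 ] [0.0755 0.1174 0.077 ]
axis yaw 8.681967039234577
back [[0.5908 0.3192]
 [0.6025 0.2463]] 0.0739 along [0.0278 0.0283] across [ 0.0371 -0.0368] 99.11726890517974
front [[0.5346 0.3101]
 [0.5481 0.2366]] 0.0748 along [-0.0292 -0.027 ] across [ 0.0366 -0.0382] 100.35820475951913
eye [0.6056669  0.26201604 0.40550971] [-0.16866646 -0.70134842  0.83364214]
-0.032 [206. 200.] [202. 171.] [134, 106, 99, 99, 99, 108, 143, 159, 164, 166, 166, 166, 166]
-0.024 [208. 198.] [204. 170.] [105, 100, 99, 99, 100, 138, 163, 162, 164, 167, 165, 164, 163]
0.024 [218. 190.] [215. 163.] [122, 102, 99, 98, 98, 100, 129, 158, 168, 168, 167, 167, 168]
0.032 [220. 189.] [217. 161.] [101, 97, 97, 96, 96, 108, 153, 167, 168, 167, 166, 166, 156]
strainer toe,barrel end,flange,fin [[ 0.5999 -0.2699  0.016 ]
 [ 0.5473 -0.2613  0.016 ]
 [ 0.5185 -0.2566  0.016 ]
 [ 0.463  -0.2481  0.016 ]]
```

Run:
```python
from h import *
import pickle
k=pickle.load(open("s7.pkl","rb"));g=k["frame"].mean(2).astype(np.float32)
w=pickle.load(open("w7.pkl","rb"));gw=w["frame"].mean(2).astype(np.float32)
o=np.array([.569,.2784]);y=np.radians(9);ax=np.array([np.cos(y),np.sin(y)]);ay=np.array([-ax[1],ax[0]])
def tab(c,g,a,ys,zs):
    for z in zs:
        P=[[*(o+a*ax+b*ay),z] for b in ys];p=proj(c,P)
        print(round(z,3),[int(cv2.getRectSubPix(g,(1,1),tuple(map(float,q)))[0,0]) for q in p])
ys=np.arange(-.036,.037,.004)
print((ys*1000).round().astype(int).tolist())
print("scene front");tab(k,g,-.029,ys,np.arange(.078,.03,-.006))
print("scene back");tab(k,g,.027,ys,np.arange(.078,.03,-.006))
```

```text
[-36, -32, -28, -24, -20, -16, -12, -8, -4, 0, 4, 8, 12, 16, 20, 24, 28, 32, 36]
scene front
0.078 [101, 100, 99, 100, 105, 123, 147, 163, 167, 167, 166, 166, 165, 164, 164, 164, 162, 160, 161]
0.072 [105, 103, 100, 100, 106, 121, 144, 161, 167, 167, 166, 166, 165, 163, 160, 154, 147, 139, 139]
0.066 [102, 101, 100, 100, 105, 120, 140, 157, 164, 165, 165, 165, 164, 161, 153, 140, 126, 116, 116]
0.06 [101, 101, 100, 101, 105, 121, 143, 157, 162, 164, 164, 161, 156, 148, 136, 123, 110, 104, 108]
0.054 [101, 100, 100, 99, 102, 117, 143, 158, 163, 162, 159, 152, 141, 127, 114, 106, 103, 101, 107]
0.048 [106, 101, 99, 99, 99, 104, 123, 146, 157, 156, 147, 134, 121, 111, 103, 100, 100, 101, 110]
0.042 [116, 103, 99, 99, 99, 98, 101, 111, 125, 134, 129, 116, 106, 101, 99, 100, 100, 101, 110]
0.036 [127, 107, 100, 99, 98, 98, 98, 99, 100, 104, 106, 104, 100, 99, 99, 99, 100, 101, 109]
scene back
0.078 [160, 161, 165, 167, 168, 168, 167, 167, 166, 167, 168, 168, 168, 167, 166, 167, 167, 165, 165]
0.072 [133, 132, 146, 159, 166, 168, 168, 168, 168, 167, 167, 167, 167, 167, 167, 169, 169, 162, 153]
0.066 [118, 105, 111, 131, 152, 163, 167, 168, 168, 168, 168, 167, 166, 163, 161, 158, 154, 146, 137]
0.06 [115, 100, 98, 103, 120, 142, 159, 165, 167, 168, 166, 164, 160, 153, 144, 134, 125, 118, 117]
0.054 [115, 101, 97, 98, 100, 111, 131, 150, 161, 161, 157, 149, 141, 132, 123, 113, 106, 103, 108]
0.048 [117, 101, 97, 97, 98, 98, 103, 116, 133, 142, 138, 127, 117, 110, 106, 102, 100, 101, 107]
0.042 [116, 101, 97, 97, 97, 97, 97, 98, 102, 108, 112, 109, 104, 101, 99, 99, 99, 101, 109]
0.036 [118, 101, 98, 97, 97, 97, 96, 96, 96, 98, 99, 100, 100, 99, 99, 99, 99, 102, 110]
```

Sampling the scene shows the front (robot-side) notch vertex at about 40 mm and the back one at about 46 mm. The rack's −x side therefore faces the robot, the rack yaw is about 9°, and the seat is at (0.573, 0.279). Going back for the strainer, barrel at about (0.566, −0.2645).

Request:
{"api": "step_arm", "payload": {
  "targets": "0.5 2 0 0;0.93 3.75 0 0;0.93 3.75 0 0;0.93 3.75 0 0;0.93 3.75 0 0;0.93 3.75 0 0;0.93 3.75 0 0;0.93 3.75 0 0;0.93 3.75 0 0;0.93 3.75 0 0;0.93 3.75 0 0;0.93 3.75 0 0",
  "claw": 5
}}

```text
time_s: 23.22
tcp_pos: [0.5587, -0.1724, 0.2447]
ee_rot: [[0.986, -0.165, 0.001], [-0.165, -0.986, -0.0], [0.001, -0.0, -1.0]]
wrist_force: [0.6, 0.6, 0.5]
gripper_width: 0.574
gripper_force: 0.0
```

Request:
{"api": "step_arm", "payload": {
  "targets": "0.93 3.75 0 0;0.93 3.75 0 0;0.5 1.6 0 0;0 0 2 0;0 0 3 0;0 0 2 0;0 0 0 0;0 0 0 0"
}}

```text
time_s: 23.88
tcp_pos: [0.567, -0.2639, 0.1738]
ee_rot: [[0.986, -0.164, -0.002], [-0.164, -0.986, -0.0], [-0.002, 0.001, -1.0]]
wrist_force: [0.0, 0.2, 1.0]
gripper_width: 0.575
gripper_force: 0.0
```

Run:
```python
from h import *
import pickle
s=sense();print(s["tcp_pos"],s["ee_rot"].round(3)[:,0],s["joints"].round(1))
c=cap("wrist");pickle.dump(c,open("w8.pkl","wb"));f=c["frame"].astype(int)
T=c["rotation"]
a=np.array([-.987,.163]);toe=np.array([.5999,-.2699]);n=np.array([.163,.987])
print("axis profile (dist from toe): gray, across width")
for d in np.arange(-.016,.06,.004):
    P=[[*(toe+a*d+n*b),.018] for b in np.arange(-.024,.0241,.004)];p=proj(c,P)
    print(round(d,3),p[6].round(),[int(f[int(round(q[1])),int(round(q[0]))].mean()) if 0<=q[1]<420 else -1 for q in p])
```

```text
[ 0.56704886 -0.26389375  0.17377128] [ 0.986 -0.164 -0.002] [-10.1  24.2  -3.4   0.  -62.5  90.7]
axis profile (dist from toe): gray, across width
-0.016 [282. 150.] [197, 198, 194, 196, 198, 197, 198, 196, 199, 197, 194, 197, 199]
-0.012 [282. 154.] [196, 197, 192, 194, 196, 197, 197, 194, 199, 196, 193, 198, 197]
-0.008 [282. 158.] [195, 196, 192, 194, 195, 197, 194, 193, 199, 195, 192, 195, 195]
-0.004 [282. 162.] [195, 196, 192, 193, 194, 197, 195, 193, 198, 194, 191, 196, 195]
0.0 [282. 166.] [195, 195, 192, 195, 77, 88, 96, 87, 76, 196, 192, 195, 196]
0.004 [282. 170.] [194, 194, 193, 194, 120, 92, 206, 88, 139, 195, 191, 195, 194]
0.008 [282. 174.] [193, 195, 189, 193, 152, 162, 220, 159, 156, 193, 191, 195, 194]
0.012 [282. 178.] [192, 193, 188, 193, 153, 123, 218, 127, 155, 170, 190, 195, 193]
0.016 [282. 182.] [191, 191, 187, 192, 139, 105, 219, 105, 152, 175, 189, 194, 193]
0.02 [282. 185.] [190, 192, 186, 195, 137, 85, 218, 84, 150, 201, 189, 194, 192]
0.024 [282. 189.] [207, 209, 203, 194, 138, 85, 217, 86, 151, 160, 188, 193, 192]
0.028 [282. 193.] [207, 207, 203, 192, 135, 93, 215, 93, 151, 158, 187, 192, 191]
0.032 [282. 196.] [205, 207, 203, 191, 156, 181, 215, 181, 153, 196, 185, 192, 191]
0.036 [282. 200.] [205, 206, 203, 189, 163, 197, 221, 160, 159, 152, 185, 192, 189]
0.04 [282. 204.] [205, 205, 203, 189, 163, 172, 214, 159, 156, 158, 186, 192, 191]
0.044 [282. 207.] [150, 201, 204, 135, 174, 103, 210, 93, 154, 141, 187, 190, 190]
0.048 [282. 211.] [147, 148, 122, 132, 174, 96, 210, 86, 154, 154, 187, 194, 192]
0.052 [282. 214.] [146, 150, 122, 134, 178, 103, 213, 101, 156, 155, 129, 122, 123]
0.056 [282. 218.] [147, 149, 124, 56, 53, 57, 61, 55, 51, 46, 122, 135, 123]
```

Request:
{"api": "step_arm", "payload": {
  "targets": "0 0 2 0;0 0 3.5 0;0 0 3.5 0;0 0 3.5 0;0 0 2.5 0;0 0 1.4 0;0 0 0.4 0;0 0 0 0;0 0 0 0"
}}

```text
time_s: 24.68
tcp_pos: [0.5699, -0.2634, 0.0083]
ee_rot: [[0.987, -0.163, 0.004], [-0.163, -0.987, -0.001], [0.004, 0.001, -1.0]]
wrist_force: [0.1, -0.1, 0.9]
gripper_width: 0.574
gripper_force: 0.0
```

Request:
{"api": "step_arm", "payload": {
  "targets": "0 0 0 0;0 0 0 0;0 0 0 0;0 0 0 0;0 0 0 0;0 0 0 0",
  "claw": 1
}}

```text
time_s: 25.18
tcp_pos: [0.5684, -0.2631, 0.0066]
ee_rot: [[0.987, -0.163, 0.001], [-0.163, -0.987, -0.0], [0.001, 0.0, -1.0]]
wrist_force: [0.7, -0.1, 1.5]
gripper_width: 0.244
gripper_force: 30.0
```

Request:
{"api": "step_arm", "payload": {
  "targets": "0 0 -1 0;0 0 -2 0;0 0 -3 0;0 0 -3 0;0 0 -3 0;0 0 -3 0;0 0 -2.5 0;0 0 -2 0;0 0 0 0;0 0 0 0"
}}

```text
time_s: 26.02
tcp_pos: [0.5682, -0.2627, 0.2022]
ee_rot: [[0.987, -0.164, 0.002], [-0.164, -0.987, 0.0], [0.002, -0.001, -1.0]]
wrist_force: [-0.1, -0.1, -2.5]
gripper_width: 0.246
gripper_force: 30.0
```

Request:
{"api": "step_arm", "payload": {
  "targets": "0 0 0 -6;0 0 0 -6;0 0 0 -6.5;0 0 0 0;0 0 0 0"
}}

```text
time_s: 26.43
tcp_pos: [0.5672, -0.2625, 0.1991]
ee_rot: [[0.988, 0.155, -0.004], [0.155, -0.988, 0.001], [-0.003, -0.002, -1.0]]
wrist_force: [-1.4, -0.1, -2.4]
gripper_width: 0.242
gripper_force: 30.0
```

Run:
```python
from h import *
s=sense();p=s["tcp_pos"];R=s["ee_rot"];print(p,R.round(3)[:,0],s["joints"].round(1),s["wrist_force"],s["gripper_width"]*87)
d=np.array([.575,.2793,p[2]])-p;print("tool shift",(R.T@d).round(4))
for n in("scene","wrist"):
    c=cap(n);cv2.imwrite(f"pics/h_{n}.png",c["frame"]);f=c["frame"].mean(2).astype(int)
    for b in np.arange(-.05,.11,.01):   # along strainer toward fin, vertical scan
        zs=np.arange(.05,-.06,-.01)
        q=proj(c,[p-b*R[:,0]+[0,0,.01+z] for z in zs]).round().astype(int)
        if n=="scene":print(round(b,2),q[5],[f[v,u] for u,v in q])
```

```text
[ 0.56715465 -0.26251398  0.19909666] [ 0.988  0.155 -0.003] [-10.   23.1  -1.4  -0.  -65.8 109. ] [-1.37022826 -0.09196611 -2.40576258] 21.077664456272828
tool shift [ 0.0918 -0.534   0.0007]
-0.05 [383 199] [np.int64(29), np.int64(34), np.int64(35), np.int64(39), np.int64(20), np.int64(17), np.int64(19), np.int64(21), np.int64(53), np.int64(35), np.int64(105)]
-0.04 [381 201] [np.int64(30), np.int64(42), np.int64(40), np.int64(22), np.int64(19), np.int64(6), np.int64(8), np.int64(8), np.int64(7), np.int64(20), np.int64(121)]
-0.03 [379 203] [np.int64(55), np.int64(31), np.int64(22), np.int64(19), np.int64(18), np.int64(11), np.int64(11), np.int64(12), np.int64(8), np.int64(19), np.int64(136)]
-0.02 [377 206] [np.int64(38), np.int64(32), np.int64(21), np.int64(45), np.int64(43), np.int64(36), np.int64(28), np.int64(33), np.int64(29), np.int64(101), np.int64(153)]
-0.01 [375 208] [np.int64(45), np.int64(21), np.int64(40), np.int64(81), np.int64(91), np.int64(68), np.int64(67), np.int64(61), np.int64(67), np.int64(138), np.int64(172)]
0.0 [373 211] [np.int64(40), np.int64(54), np.int6
[... 1172 characters left out ...]
57 228] [np.int64(165), np.int64(121), np.int64(66), np.int64(86), np.int64(62), np.int64(64), np.int64(119), np.int64(172), np.int64(168), np.int64(168), np.int64(154)]
0.08 [355 231] [np.int64(168), np.int64(81), np.int64(99), np.int64(74), np.int64(64), np.int64(66), np.int64(149), np.int64(166), np.int64(168), np.int64(167), np.int64(158)]
0.09 [353 233] [np.int64(165), np.int64(142), np.int64(112), np.int64(77), np.int64(66), np.int64(68), np.int64(147), np.int64(171), np.int64(167), np.int64(165), np.int64(154)]
0.1 [350 236] [np.int64(167), np.int64(111), np.int64(92), np.int64(64), np.int64(65), np.int64(131), np.int64(171), np.int64(167), np.int64(167), np.int64(167), np.int64(157)]
```

Request:
{"api": "step_arm", "payload": {
  "targets": "0.3 -1.7 0 0;0.6 -3.4 0 0;0.64 -3.74 0 0;0.64 -3.74 0 0;0.64 -3.74 0 0;0.64 -3.74 0 0;0.64 -3.74 0 0;0.64 -3.74 0 0;0.64 -3.74 0 0;0.64 -3.74 0 0;0.64 -3.74 0 0;0.64 -3.74 0 0"
}}

```text
time_s: 27.53
tcp_pos: [0.5724, 0.1701, 0.201]
ee_rot: [[0.988, 0.157, -0.0], [0.157, -0.988, -0.0], [-0.0, 0.0, -1.0]]
wrist_force: [1.0, -0.3, -1.9]
gripper_width: 0.245
gripper_force: 30.0
```

Request:
{"api": "step_arm", "payload": {
  "targets": "0.64 -3.74 0 0;0.64 -3.74 0 0;0.64 -3.1 0 0;0 0 0 0;0 0 0 0;0 0 0 0"
}}

```text
time_s: 28.03
tcp_pos: [0.5747, 0.2754, 0.2005]
ee_rot: [[0.987, 0.158, -0.001], [0.158, -0.987, -0.001], [-0.001, 0.001, -1.0]]
wrist_force: [0.7, -1.1, -1.7]
gripper_width: 0.248
gripper_force: 30.0
```

Run:
```python
from h import *
s=sense();p=s["tcp_pos"];R=s["ee_rot"];print(p,R.round(3)[:,0],s["joints"].round(1),s["wrist_force"],s["gripper_width"]*87)
d=np.array([.575,.2793,p[2]])-p;print("tool shift",(R.T@d).round(4))
```

```text
[0.57471125 0.27542933 0.20052755] [ 0.987  0.158 -0.001] [ 40.1  24.1   0.5  -0.  -66.5  58.9] [ 0.69302619 -1.12393318 -1.72131746] 21.561066501112983
tool shift [ 0.0009 -0.0038 -0.    ]
```

Request:
{"api": "step_arm", "payload": {
  "targets": "0.1 -0.38 1.5 0;0 0 3 0;0 0 3 0;0 0 3 0;0 0 2 0;0 0 1 0;0 0 0 0;0 0 0 0"
}}

```text
time_s: 28.7
tcp_pos: [0.5763, 0.279, 0.0669]
ee_rot: [[0.988, 0.157, 0.001], [0.157, -0.988, -0.0], [0.001, 0.0, -1.0]]
wrist_force: [-0.3, 0.4, -1.2]
gripper_width: 0.245
gripper_force: 30.0
```

Run:
```python
from h import *
import pickle
s=sense();p=s["tcp_pos"];R=s["ee_rot"];print(p,R.round(3)[:,0],s["wrist_force"],s["gripper_width"]*87)
d=np.array([.575,.2793,p[2]])-p;print("tool shift",(R.T@d).round(4))
```

```text
[0.57629289 0.27900277 0.06686436] [0.988 0.157 0.001] [-0.29306508  0.36010456 -1.18787279] 21.30221523214692
tool shift [-0.0012 -0.0005 -0.    ]
```

Request:
{"api": "step_arm", "payload": {
  "targets": "0 0 0.5 0;0 0 0.4 0;0 0 0 0;0 0 0 0"
}}

```text
time_s: 29.03
tcp_pos: [0.5756, 0.2798, 0.0576]
ee_rot: [[0.987, 0.158, 0.001], [0.158, -0.987, 0.0], [0.001, -0.0, -1.0]]
wrist_force: [0.3, 0.2, -2.0]
gripper_width: 0.241
gripper_force: 30.0
```

Request:
{"api": "step_arm", "payload": {
  "targets": "0 0 0.3 0;0 0 0 0;0 0 0.2 0;0 0 0 0;0 0 0 0"
}}

```text
time_s: 29.45
tcp_pos: [0.5758, 0.2797, 0.0525]
ee_rot: [[0.987, 0.158, 0.001], [0.158, -0.987, 0.0], [0.001, 0.0, -1.0]]
wrist_force: [-0.1, -0.4, -0.9]
gripper_width: 0.244
gripper_force: 30.0
```

Request:
{"api": "step_arm", "payload": {
  "targets": "0 0 0.2 0;0 0 0 0;0 0 0.2 0;0 0 0 0;0 0 0 0"
}}

```text
time_s: 29.87
tcp_pos: [0.5757, 0.2793, 0.0497]
ee_rot: [[0.987, 0.159, 0.001], [0.159, -0.987, -0.001], [0.0, 0.001, -1.0]]
wrist_force: [-2.5, -2.8, 6.1]
gripper_width: 0.238
gripper_force: 30.0
```

Request:
{"api": "step_arm", "payload": {
  "targets": "0 0 0.2 0;0 0 0 0;0 0 0 0;0 0 0 0"
}}

```text
time_s: 30.2
tcp_pos: [0.5756, 0.2792, 0.0484]
ee_rot: [[0.987, 0.159, 0.0], [0.159, -0.987, -0.001], [0.0, 0.001, -1.0]]
wrist_force: [-4.6, -2.9, 9.7]
gripper_width: 0.246
gripper_force: 30.0
```

Contact came at the expected height. Releasing and backing up.

Request:
{"api": "step_arm", "payload": {
  "targets": "0 0 -0.2 0;0 0 0 0;0 0 0 0;0 0 0 0;0 0 0 0;0 0 0 0",
  "claw": 4.5
}}

```text
time_s: 30.7
tcp_pos: [0.5755, 0.2797, 0.0478]
ee_rot: [[0.987, 0.158, -0.0], [0.158, -0.987, -0.0], [-0.0, 0.0, -1.0]]
wrist_force: [0.5, -0.4, 0.0]
gripper_width: 0.506
gripper_force: 0.0
```

Request:
{"api": "step_arm", "payload": {
  "targets": "0 0 -1 0;0 0 -2 0;0 0 -3 0;0 0 -3 0;0 0 -3 0;0 0 -3 0;0 0 -3 0;-2 0 -1 0;-3 0 0 0;0 0 0 0;0 0 0 0"
}}

```text
time_s: 31.62
tcp_pos: [0.5252, 0.2716, 0.2397]
ee_rot: [[0.987, 0.159, 0.001], [0.159, -0.987, 0.001], [0.001, -0.001, -1.0]]
wrist_force: [-0.1, -0.6, 0.5]
gripper_width: 0.515
gripper_force: 0.0
```

Run:
```python
from h import *
import pickle
s=sense();p=s["tcp_pos"];print(p,s["wrist_force"].round(1),s["time_s"])
o=np.array([.573,.279]);y=np.radians(9.2);ax=np.array([np.cos(y),np.sin(y)]);ay=np.array([-ax[1],ax[0]])
c=cap("wrist");pickle.dump(c,open("w9.pkl","wb"));cv2.imwrite("pics/w9.png",c["frame"]);f=c["frame"].mean(2).astype(int)
bs=np.arange(-.03,.031,.003)
for a in np.arange(.05,-.11,-.006):
    q=proj(c,[[*(o+a*ax+b*ay),.065] for b in bs]).round().astype(int)
    print(round(a,3),q[10],[int(f[v,u]) if 0<=v<420 else -1 for u,v in q])
```

```text
[0.52523585 0.271593   0.23966586] [-0.1 -0.6  0.5] 31.6167
0.05 [282 101] [217, 217, 218, 219, 218, 218, 218, 218, 218, 219, 218, 219, 218, 219, 219, 218, 219, 218, 218, 217, 218]
0.044 [282 107] [217, 217, 171, 123, 99, 218, 216, 216, 218, 216, 217, 217, 217, 217, 216, 217, 172, 122, 106, 221, 217]
0.038 [282 113] [215, 217, 219, 223, 222, 217, 217, 216, 217, 218, 217, 217, 217, 217, 217, 217, 220, 222, 221, 218, 217]
0.032 [282 119] [218, 218, 218, 218, 219, 219, 222, 64, 91, 105, 121, 111, 99, 72, 222, 219, 218, 218, 217, 219, 217]
0.026 [282 125] [128, 114, 106, 135, 133, 126, 112, 138, 187, 158, 187, 197, 148, 160, 106, 129, 131, 110, 124, 128, 129]
0.02 [282 131] [220, 161, 161, 160, 161, 161, 159, 118, 172, 116, 135, 176, 104, 160, 192, 187, 185, 186, 186, 187, 187]
0.014 [282 137] [218, 219, 167, 156, 169, 168, 218, 107, 158, 99, 115, 147, 90, 140, 188, 182, 219, 191, 216, 218, 188]
0.008 [282 143] [217, 217, 218, 217, 217, 217, 220, 112, 166, 185, 174, 192, 168, 141, 188, 184, 217, 217, 217, 218, 218]
0.002 [282 149] [216, 218, 217, 217, 217, 218, 220, 107, 159, 89, 138, 14
[... 1499 characters left out ...]
101, 98, 102, 109, 109, 172, 169, 113, 116, 79, 94, 91, 96, 117, 112, 174, 178, 117, 120, 120, 122]
-0.082 [282 223] [101, 106, 110, 114, 113, 115, 178, 114, 115, 81, 92, 90, 96, 116, 115, 130, 178, 118, 117, 118, 118]
-0.088 [282 228] [109, 112, 115, 115, 112, 171, 179, 113, 119, 73, 95, 87, 96, 115, 113, 123, 116, 117, 117, 118, 119]
-0.094 [282 232] [114, 112, 114, 115, 116, 175, 177, 113, 119, 74, 93, 90, 93, 114, 119, 118, 117, 120, 120, 121, 118]
-0.1 [282 237] [118, 115, 115, 115, 114, 173, 178, 114, 116, 115, 105, 103, 110, 113, 114, 119, 119, 118, 119, 120, 123]
-0.106 [282 242] [116, 118, 116, 117, 117, 117, 119, 116, 117, 119, 117, 111, 118, 116, 114, 115, 113, 119, 116, 141, 142]
```

The toe is at +34 mm and the fin end at −98 mm along the rack axis, centred across, exactly as the seat requires. The arm is clear, so I'll hand it in.

```bash
python3 -c "
from station import r
print(r.finish_job())"
```

```text
the job is handed in; nothing more can be done
None
```

I handed the job in at about 32 s of the 72 s: the strainer measures within a couple of mm of its seat in both rack notches, fin end past the wider one. The collar was turned to its stop and not touched after that. The moves stayed clear of the union and tools, though I did not re-measure the collar or them at the end, and the judge's result was not shown.

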